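# Flip up the sprung loupe and clear the checked bauble

### The arm

A 6-joint arm with a two-finger parallel gripper is mounted at the origin on the work surface. World frame = base frame: x ahead of the robot, y to its left, z up, the work surface at z = 0. Lengths are in m, angles in rad, forces in N, time in s.
With the tool pointing down it reaches from about 0.4 to 0.825 m from the base axis. Payload 7 kg.
Tool frame: the origin (TCP) lies between the finger pads; the fingertips stand 8 mm ahead of it and the grasp point (between the pads) lies 11 mm behind it (arm.finger_overhang is the distance from the TCP to the fingertips, in m); z points along the fingers, y is the line along which they close (so a half turn about z gives the same grasp; the last joint's range is limited). The gripper opens to 88 mm and grips with 3 to 60 N. Pads are 19 mm wide; open, the fingers measure 130 mm over their backs; the gripper's body (78 mm by 193 mm) begins 47 mm behind the grasp point.
Start: joints at [1.469, 0.359, 0.012, 0, -1.224, -0.288], TCP at [0.257, 0.624, 0.235] pointing down, gripper open.
Joint ranges: [-3.07, 3.07], [-1.43, 2.12], [-1.02, 1.25], [-3.03, 1.67], [-3.05, -0], [-3.03, 3.03]. Speed limits (rad/s): [2.39, 2.39, 3.01, 3.14, 3.14, 3.14].

### API

Orientations are given as [roll, pitch, yaw] about the fixed x, y, z axes, in that order (R = Rz(yaw) Ry(pitch) Rx(roll)).
In Python, from station import arm gives the robot as it stands.
- The arm moves only by the tool move_arm, never from a script. Its argument "rows" is text: rows parted by semicolons, each of 7 numbers parted by spaces: the turn, a rotation vector about the tool's x, y, z in degrees, then the shift along the tool's x, y, z in m, then the finger opening in m, from 0 to 0.0876. A call has 1 to 8 rows; each row shifts and turns the commanded pose from where the row before left it, along the tool's axes as they then stand; what a row does not reach is not made up. A row lasts 1/8 s, in which the tool goes at most 62.5 mm and 10.7 degrees, less where a joint would pass 70% of its speed; a pose out of reach is approached as far as the arm can. A call is refused whole if a number of a shift passes 0.0625 or a number of a turn 10.7, either way. A call with a gripper value outside its range is refused whole. The fingers move at their own pace and stop on an object; "squeeze" is the grip in N (left out, the last holds). Time passes only in rows, so rows that do not move let the fingers close. It gives the time, the measured TCP pose, the force, the opening and the grip force at its end, in the units of the state.
- arm.get_state(): the state, without advancing time (a new reading comes with each control period).
- arm.grab_frame(name): name is "side" or "top" or "wrist"; returns (picture, depth): 384x512x3 uint8, blue, green, red; 384x512 float32, m along the optical axis (not along the pixel's ray), 0 where there is no reading.
- arm.camera_model(name): a dict with "mtx" (3x3 intrinsics, pixels), "camera_from_world" (4x4, takes a point from world to camera coordinates); the wrist camera has in their place "mount" (4x4, takes a point from camera to tool coordinates, whose origin is the TCP and whose axes are the flange's). Camera axes: x right, y down, z forward; pixel columns grow to the right and rows downward; lengths in m; the calibration is good to about 2 mm. A picture is of the moment at which its call begins: read the wrist's pose just before it. camera_model takes no time and is no camera call.
- arm.job_done(): hands the job in; it is judged then, once.
The state is a dict: "t": time; "q": joint angles; "qd": joint speeds; "joint_efforts": joint torques, N m; "eef_pos": TCP position; "ee_rot": TCP orientation; "force": force on the tool from outside, world axes, zero at the start; "moment": the same for the moment, N m; "width": finger opening in m; "gripper_force": force on a finger pad.
Only numpy, scipy, OpenCV 4.12 (cv2) and the standard library are available. Lean on these libraries where they do the work, as an engineer would, in place of code of your own. Each camera call takes 0.05 s, during which the arm holds its last target. There are 200 camera calls.

### The job

Free the blue glass bauble that has just been checked on the inspection stand: press the loupe's orange thumb pad down gently until the sprung loupe snaps up by itself, stopping there so that the pad is never rammed against its end stop, and do not touch the lens. Then take the blue bauble lightly by its neck and set it down softly, neck up, in the empty cork nest. Leave the red bauble, the paint bottle and the paint jar where they are.

Things in the scene. Friction and masses are not known exactly. Their poses are not given: they have to be found in the camera images.
- stand: Fixed inspection stand: grey base plate 100 x 250 x 12 mm. Origin on the table under the loupe's column; +y runs along the plate to the black ring seat that holds the blue bauble (centre 120 mm from the origin, ring top 26 mm up). A dark sleeve, 22 mm across, rises at the origin to 84 mm. Column and loupe are part of the stand. More than 15 N from fingers or arm damages any of it.
- hinge_lowest (a point): Point straight above the stand's origin, 125 mm above the table: lowest place of the loupe's hinge axis (axis along the stand's x). The hinge sits on a sliding column, locked where the last user focused it: 0 to 70 mm above this point, not reported; feel or look for it. A fork 34 mm wide in x reaches 15 mm above the hinge.
- press_line (a point): Point on the table, 43 mm from the stand's origin in its -y. The orange thumb pad (28 mm along x, 30 x 6 mm, on the loupe's short arm, 50 mm from the hinge) is straight above: at the start it slopes up 40 degrees away from the column, its centre 32 mm above the hinge axis. Press it straight down from above along this line, the gripper's narrow side along the stand's y.
- loupe (a joint): Sprung loupe: 0 = lens (66 mm across, 120 mm from the hinge in +y) level over the bauble; 1.32 rad = upper stop, lens standing up (its tip 150 mm above the hinge: go round it). An over-centre spring returns it to 0 until the snap point, about 1.1 rad, then throws it to 1.32. The pad needs about 8 N at first, falling to none at the snap, where it drops away: pad centre about 19 mm below the hinge, 29 mm below at the end stop.
- bauble: Blue thin glass bauble, about 35 g: ball 56 mm across, with a straight neck 12 mm across on top. Origin at the ball's centre, +z along the neck; ball top 28 mm and neck end 50 mm from it. Stands neck up in the stand's ring seat, origin about 47 mm above the table. Breaks if squeezed with over 30 N in all or pressed or dropped on its seat or nest with over 12 N.
- nest_free: The empty nest, fixed: a wooden disc 60 mm across, 4 mm thick, with a cork ring on it (52 mm outside, 36 mm inside, top 18 mm above the table). Origin at the centre of its underside, on the table. A bauble seated in it has its origin on the nest's axis, about 39 mm above the table.
- nest_full: An equal nest, occupied by the red bauble; fixed. Origin at the centre of its underside.
- bauble_red: Red bauble, the same shape as the blue one, standing in the other nest; leave alone. Origin at the ball's centre.
- paint_bottle: White plastic paint bottle, 44 mm in diameter, 110 mm high, standing loose; leave alone. Origin at the centre of its underside.
- paint_jar: Green glass paint jar with a yellow lid, 56 mm in diameter, 65 mm high, standing loose; leave alone. Origin at the centre of its underside.
Not all that is in view belongs to the job. Leave any green or turquoise look-alike of the nest_free alone.

How it is judged:
By the outcome, as a careful person would: the job done as asked, in the order asked, and still so for the second after the job is handed in, with the robot touching nothing.
It also fails if it takes over 72 s, if anything falls off the work surface, if the arm or the gripper's body presses on something with over 40 N, if the wrist force passes 120 N, or if a joint passes its speed limit or range.

## Working session

There is one attempt and no reset: what is moved stays moved. The work goes in short steps, Python scripts to look and compute and a tool call to move; the robot and the scene stay as the last step left them, time stands still between calls to the robot, and variables do not carry over. Pictures are saved under pics/ and viewed, at most 10 in all, crops included, and the job is handed in when it is done.

Besides the shell and the picture viewer there is one more tool, called after "Emit:" by a JSON object that holds its "op" and its "data", one argument or row to a line. move_arm: Moves the arm, as the interface text tells. Its arguments: {"type":"object","properties":{"rows":{"type":"string"},"squeeze":{"type":"number"}},"required":["rows"]}

```bash
mkdir -p pics; ls; python3 - <<'E'
from station import arm
import cv2,numpy as np
s=arm.get_state();print({k:np.round(v,3).tolist() for k,v in s.items()})
ims=[]
for n in("top","side"):
    im,d=arm.grab_frame(n);np.savez("pics/"+n,im=im,d=d);cv2.imwrite(f"pics/{n}0.png",im)
    m=arm.camera_model(n);print(n,m["mtx"].round(1).tolist(),m["camera_from_world"].round(3).tolist())
E
```

```text
pics
{'t': 0.0, 'q': [1.469, 0.359, 0.011, -0.0, -1.224, -0.288], 'qd': [-0.0, -0.001, 0.0, -0.001, 0.001, 0.001], 'joint_efforts': [0.0, -58.272, 29.307, 6.997, 0.007, -0.0], 'eef_pos': [0.256, 0.624, 0.234], 'ee_rot': [3.14, -0.0, -0.39], 'force': [-1.027, 0.304, -0.427], 'moment': [0.021, 0.037, 0.023], 'gripper_force': 0.0, 'width': 0.088}
top [[375.4, 0.0, 250.5], [0.0, 375.4, 190.1], [0.0, 0.0, 1.0]] [[-0.006, -1.0, 0.026, 0.044], [-0.989, 0.002, -0.148, 0.5], [0.148, -0.027, -0.989, 0.855], [0.0, 0.0, 0.0, 1.0]]
side [[349.9, 0.0, 261.1], [0.0, 349.9, 203.1], [0.0, 0.0, 1.0]] [[-0.931, -0.365, 0.014, 0.491], [-0.258, 0.631, -0.732, 0.192], [0.258, -0.685, -0.681, 0.752], [0.0, 0.0, 0.0, 1.0]]
```

View pics/top0.png

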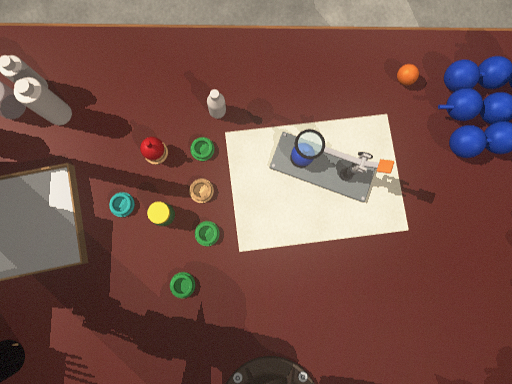

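View pics/side0.png

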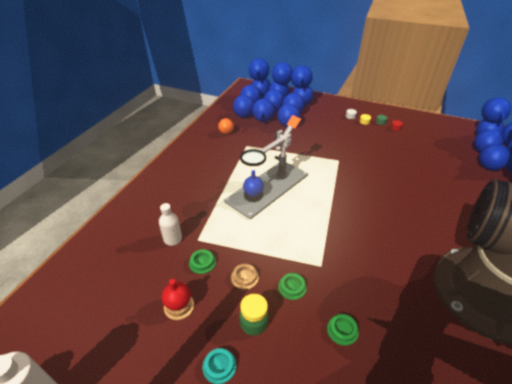

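The top view shows:
- the lens at (310,144), over the blue bauble at (300,157)
- the orange pad at (386,166)
- the brown nest at (202,190)
- the red bauble at (152,148), the bottle at (216,103) and the jar at (158,213)

The side view shows the bauble at (253,186), the pad at (294,122) and the nest at (245,276).

```bash
cat > h.py <<'E'
from station import arm
import cv2,numpy as np
def cam(n):
    m=arm.camera_model(n);return m["mtx"],m["camera_from_world"]
def ray(uv,n=None,K=None,T=None):
    if n: K,T=cam(n)
    W=np.linalg.inv(T);d=W[:3,:3]@np.linalg.inv(K)@np.array([uv[0],uv[1],1.]);return W[:3,3],d
def plane(uv,n,z):
    o,d=ray(uv,n);return o+d*(z-o[2])/d[2]
def tri(rs):
    A=0;b=0
    for o,d in rs:
        d=d/np.linalg.norm(d);P=np.eye(3)-np.outer(d,d);A=A+P;b=b+P@o
    p=np.linalg.solve(A,b);return p,[float(np.linalg.norm(np.cross(d/np.linalg.norm(d),p-o))) for o,d in rs]
def blob(im,lo,hi,roi):
    x0,y0,x1,y1=roi;h=cv2.cvtColor(im,cv2.COLOR_BGR2HSV)[y0:y1,x0:x1]
    m=cv2.inRange(h,np.array(lo),np.array(hi));n,l,s,c=cv2.connectedComponentsWithStats(m)
    i=1+np.argmax(s[1:,4]);return (l==i),c[i]+[x0,y0],s[i]+[x0,y0,0,0,0]
E
python3 - <<'E'
from h import *
I={n:np.load(f"pics/{n}.npz") for n in("top","side")}
def f(name,lo,hi,rt,rs):
    r=[]
    for n,roi in(("top",rt),("side",rs)):
        m,c,s=blob(I[n]["im"],lo,hi,roi);print(name,n,c.round(1),s);r.append(ray(c,n))
    p,e=tri(r);print("  ->",p.round(4),np.round(e,4))
f("pad",(3,150,120),(18,255,255),(370,150,405,185),(280,105,310,135))
f("bauble",(110,120,40),(130,255,255),(280,135,325,175),(235,165,270,205))
f("nest",(8,60,60),(22,180,255),(185,175,220,208),(225,258,265,295))
f("red",(0,170,60),(5,255,255),(130,130,175,170),(155,275,200,310))
f("yel",(22,150,100),(32,255,255),(140,195,180,230),(235,285,275,325))
f("bottle",(0,0,120),(180,60,255),(200,85,232,122),(155,200,185,250))
# plate
im=I["top"]["im"];m,c,s=blob(im,(0,0,50),(180,60,150),(262,120,385,210))
cs,_=cv2.findContours(m.astype(np.uint8),0,2);k=max(cs,key=cv2.contourArea)[:,0]+[262,120]
P=np.array([plane(q,"top",.012)[:2] for q in cv2.convexHull(k)[:,0]],np.float32)
R=cv2.minAreaRect(P);print("plate",R,cv2.boxPoints(R).round(3).tolist())
c=np.vstack([im[110:220,255:420]]);c=cv2.resize(c,None,fx=4,fy=4,interpolation=2)[:600]
d=cv2.resize(I["side"]["im"][100:225,200:330],None,fx=4,fy=4,interpolation=2)
cv2.imwrite("pics/c1.png",c)
cv2.imwrite("pics/c2.png",d)
E
```

```text
pad top [385.  165.9] [377 160  17  13 175]
pad side [294.3 121.7] [288 116  13  13 100]
  -> [ 0.5271 -0.229   0.1741] [0.0015 0.0015]
bauble top [297.6 156.8] [292 147  18  16 122]
bauble side [251.9 184.5] [244 176  17  17 211]
  -> [ 0.5767 -0.0662  0.0665] [0.003 0.003]
nest top [201.1 190.3] [186 178  31  26 531]
nest side [244.7 276.3] [230 262  31  33 689]
  -> [0.5031 0.1628 0.0066] [0.0006 0.0006]
red top [151.5 147.6] [140 136  24  24 352]
red side [175.1 294.4] [161 278  30  32 702]
  -> [0.6006 0.2776 0.0454] [0.0001 0.0001]
yel top [158.2 212.3] [147 202  23  22 400]
yel side [253.6 307.4] [240 294  28  28 606]
  -> [0.4448 0.254  0.0588] [0.0007 0.0007]
bottle top [215.8 103.5] [207  89  19  29 393]
bottle side [169.  225.6] [159 203  22  42 600]
  -> [0.7096 0.1258 0.049 ] [0. 0.]
plate ((0.5770266056060791, -0.14399787783622742), (0.2495684027671814, 0.1308874487876892), 69.51948547363281) [[0.47200000286102295, -0.23800000548362732], [0.5950000286102295, -0.2840000092983246], [0.6819999814033508, -0.05000000074505806], [0.5590000152587891, -0.004000000189989805]]
```

View pics/c1.png

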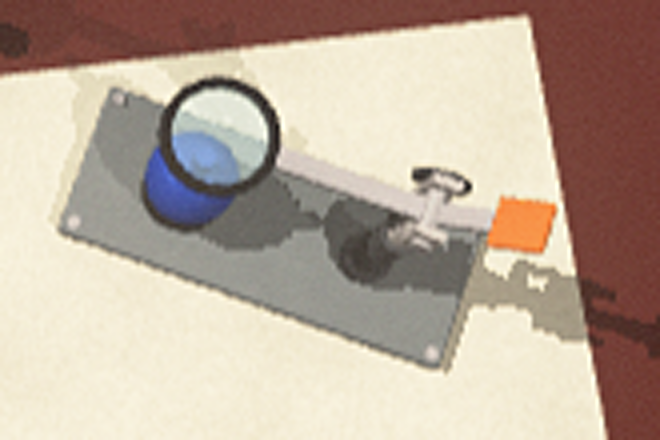

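View pics/c2.png

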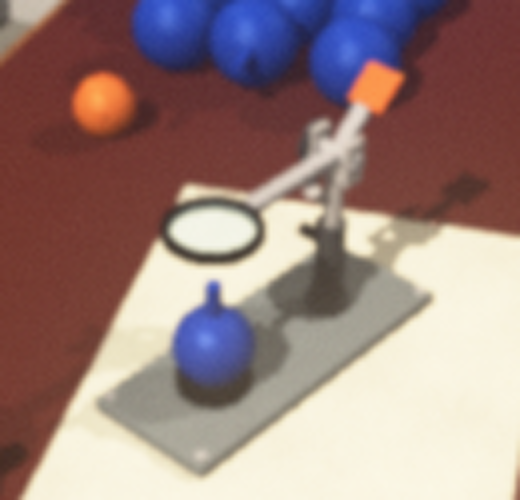

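In the crops, the plate's screws are at c1 (118,98), (72,222) and (432,352). The lens centre is at c1 (220,138) and c2 (213,230), and the ball centre is at c2 (213,343). I'll check these against the given geometry.

```bash
python3 - <<'E'
from h import *
I={n:np.load(f"pics/{n}.npz") for n in("top","side")}
T=lambda x,y:np.array([255+(x+.5)/4-.5,110+(y+.5)/4-.5]); S=lambda x,y:np.array([200+(x+.5)/4-.5,100+(y+.5)/4-.5])
sc=[plane(T(*q),"top",.013) for q in((118,98),(72,222),(432,352))];print("screws",np.round(sc,4).tolist(),np.linalg.norm(sc[0]-sc[1]),np.linalg.norm(sc[1]-sc[2]))
e=sc[1]-sc[2];print("yaw of +y from long",np.degrees(np.arctan2(e[1],e[0])), "centre",(sc[0]+sc[2])/2)
e=sc[0]-sc[1];print("short",np.degrees(np.arctan2(e[1],e[0])))
print("lens",tri([ray(T(220,138),"top"),ray(S(213,230),"side")]))
m,c,s=blob(I["side"]["im"],(110,120,40),(130,255,255),(235,165,270,205))
m=cv2.morphologyEx(m.astype(np.uint8),2,np.ones((5,5)));k=cv2.findContours(m,0,1)[0][0];(u,v),r=cv2.minEnclosingCircle(k);u+=235;v+=165
print("ball side",u,v,r,plane((u,v),"side",.047), "vs pic",plane(S(213,343),"side",.047))
# neck tip
print("neck tip side",plane(S(213,285),"side",.097))
pt=ray((385,165.9),"top");print("pad top-ray at z .16 .175 .19",[plane((385,165.9),"top",z).round(4)[:2] for z in(.16,.175,.19)])
im=I["top"]["d"];print("depth pad top",np.median(im[164:168,383:388]),np.median(I["side"]["d"][120:124,292:297]))
for n,uv in(("top",(385,165.9)),("side",(294.3,121.7))):
    K,W=cam(n);z=np.median(I[n]["d"][int(uv[1])-1:int(uv[1])+2,int(uv[0])-1:int(uv[0])+2]);o,d=ray(uv,n);print(n,"pad by depth",(o+d*z).round(4))
# nest in each view, ring top plane
for n,c in(("top",(201.1,190.3)),("side",(244.7,276.3))): print("nest",n,plane(c,n,.010).round(4))
E
```

```text
screws [[0.6445, -0.0428, 0.013], [0.5654, -0.0128, 0.013], [0.4841, -0.2327, 0.013]] 0.08462558770229058 0.23437889114691363
yaw of +y from long 69.69956034701566 centre [ 0.56428922 -0.13771125  0.013     ]
short -20.721017231723533
lens (array([ 0.58337102, -0.08162269,  0.14121279]), [1.3494962998500895e-05, 1.3494962998521618e-05])
ball side 252.2199993133545 184.7800006866455 8.909466743469238 [ 0.58767403 -0.08691083  0.047     ] vs pic [ 0.58512669 -0.0852997   0.047     ]
neck tip side [ 0.58425937 -0.0834867   0.097     ]
pad top-ray at z .16 .175 .19 [array([ 0.5317, -0.2344]), array([ 0.5285, -0.2284]), array([ 0.5252, -0.2225])]
depth pad top 0.7680208 0.92588615
top pad by depth [ 0.529  -0.2293  0.1727]
side pad by depth [ 0.5254 -0.2288  0.1742]
nest top [0.5033 0.1625 0.01  ]
nest side [0.5015 0.1649 0.01  ]
```

```bash
cat > plan.py <<'E'
import numpy as np
from scipy.spatial.transform import Rotation as R
from station import arm
def plan(wps,yaw,step=.055,ang=10,w=0.0):
    "rows (tool axes, before-turn) through waypoints ending at yaw (deg), tool down"
    s=arm.get_state();p=np.array(s["eef_pos"]);y=np.degrees(s["ee_rot"][2]);k=0
    pts=[];a=p
    for b in wps:
        b=np.array(b);n=max(1,int(np.ceil(np.linalg.norm(b-a)/step)));pts+=[a+(b-a)*(i+1)/n for i in range(n)];a=b
    out=[]
    dy=(yaw-y+180)%360-180
    for q in pts:
        t=np.clip(dy,-ang,ang);c=np.radians(y);d=q-p
        L=[d@[np.cos(c),np.sin(c),0],d@[np.sin(c),-np.cos(c),0],-d[2]]
        out.append(f"0 0 {-t:.0f} "+" ".join(f"{v:.3f}" for v in L)+f" {w}");y+=round(t);dy-=round(t);p=q
    print(len(out),"left yaw",dy);print("; ".join(out))
E
python3 - <<'E'
from plan import *
print(arm.camera_model("wrist")["mount"].round(3).tolist(),arm.camera_model("wrist")["mtx"].round(1).tolist())
plan([(.45,.40,.33),(.53,.12,.33),(.527,-.234,.31)],-110.3)
E
```

```text
[[0.001, -0.962, -0.273, 0.072], [1.0, 0.001, -0.001, -0.001], [0.001, -0.273, 0.962, -0.149], [0.0, 0.0, 0.0, 1.0]] [[332.9, 0.0, 255.1], [0.0, 332.9, 187.4], [0.0, 0.0, 1.0]]
19 left yaw 0.04032648519108761
0 0 10 0.044 0.022 -0.016 0.0; 0 0 10 0.047 0.014 -0.016 0.0; 0 0 10 0.049 0.006 -0.016 0.0; 0 0 10 0.049 -0.003 -0.016 0.0; 0 0 10 0.048 -0.011 -0.016 0.0; 0 0 10 0.045 -0.019 -0.016 0.0; 0 0 10 0.048 -0.007 -0.000 0.0; 0 0 10 0.046 -0.015 -0.000 0.0; 0 0 8 0.043 -0.023 -0.000 0.0; 0 0 -0 0.039 -0.029 -0.000 0.0; 0 0 -0 0.039 -0.029 -0.000 0.0; 0 0 -0 0.039 -0.029 -0.000 0.0; 0 0 -0 0.048 -0.017 0.003 0.0; 0 0 -0 0.048 -0.017 0.003 0.0; 0 0 -0 0.048 -0.017 0.003 0.0; 0 0 -0 0.048 -0.017 0.003 0.0; 0 0 -0 0.048 -0.017 0.003 0.0; 0 0 -0 0.048 -0.017 0.003 0.0; 0 0 -0 0.048 -0.017 0.003 0.0
```

Emit:
{"op": "move_arm", "data": {
  "rows": "0 0 10 0.044 0.022 -0.016 0; 0 0 10 0.047 0.014 -0.016 0; 0 0 10 0.049 0.006 -0.016 0; 0 0 10 0.049 -0.003 -0.016 0; 0 0 10 0.048 -0.011 -0.016 0; 0 0 10 0.045 -0.019 -0.016 0; 0 0 10 0.048 -0.007 0 0; 0 0 10 0.046 -0.015 0 0"
}}

```text
t: 1.1
eef_pos: [0.4761, 0.3065, 0.3302]
ee_rot: [3.141, -0.0, -1.792]
force: [0.8, 0.0, -0.2]
width: 0.0133
gripper_force: 0.0
```

Emit:
{"op": "move_arm", "data": {
  "rows": "0 0 8 0.043 -0.023 0 0; 0 0 0 0.039 -0.029 0 0; 0 0 0 0.039 -0.029 0 0; 0 0 0 0.039 -0.029 0 0; 0 0 0 0 0 0 0"
}}

```text
t: 1.72
eef_pos: [0.5303, 0.1186, 0.3303]
ee_rot: [3.141, -0.001, -1.929]
force: [-0.3, 0.6, -0.5]
width: 0.0003
gripper_force: 0.0
```

```bash
cat >> h.py <<'E'
def wrist():
    s=arm.get_state();m=arm.camera_model("wrist");im,d=arm.grab_frame("wrist")
    from scipy.spatial.transform import Rotation as R
    T=np.eye(4);T[:3,:3]=R.from_euler("xyz",s["ee_rot"]).as_matrix();T[:3,3]=s["eef_pos"]
    return im,d,m["mtx"],np.linalg.inv(T@m["mount"]),s
def rp(uv,K,T,z):
    o,d=ray(uv,None,K,T);return o+d*(z-o[2])/d[2]
E
python3 - <<'E'
from h import *
im,d,K,T,s=wrist();print(s["t"],s["eef_pos"],s["ee_rot"]);np.savez("pics/w1",im=im,d=d,K=K,T=T);cv2.imwrite("pics/w1.png",im)
E
```

```text
1.725 [0.53025828 0.11859117 0.33031337] [ 3.14121472e+00 -6.69486160e-04 -1.92935368e+00]
```

View pics/w1.png

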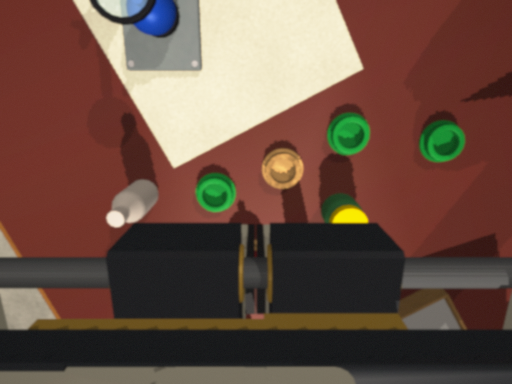

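The wrist view shows the nest at (283,169), the plate's end screws at (131,64) and (194,64), and the ball at (155,15). I'll use it for the nest position and the plate's yaw.

```bash
python3 - <<'E'
from h import *
w=np.load("pics/w1.npz");im,K,T=w["im"],w["K"],w["T"]
m,c,s=blob(im,(8,50,60),(24,190,255),(258,145,308,195));print(c,s)
cs=cv2.findContours(m.astype(np.uint8),0,1)[0];k=max(cs,key=cv2.contourArea)
e=cv2.fitEllipse(cv2.convexHull(k));print(e);ec=np.array(e[0])+[258,145]
print("nest hull z.006,.012",rp(ec,K,T,.006).round(4),rp(ec,K,T,.012).round(4))
a,b=rp((131,64),K,T,.013),rp((194,64),K,T,.013);e=a-b;print("screws",a,b,np.linalg.norm(e),"x dir yaw+90",np.degrees(np.arctan2(e[1],e[0]))+90)
# plate end corners: 1px refined
print("corners",rp((126,70),K,T,.006),rp((201,70),K,T,.006))
E
python3 - <<'E'
from plan import *
plan([(.527,-.234,.31)],-110.3)
E
```

```text
[282.16498994 168.17236754] [ 261  147   44   43 1491]
((24.182907104492188, 23.230131149291992), (43.09132385253906, 43.71711349487305), 74.61336517333984)
nest hull z.006,.012 [0.5035 0.1634 0.006 ] [0.5035 0.162  0.012 ]
screws [ 0.64407673 -0.04079794  0.013     ] [ 0.56624504 -0.0117368   0.013     ] 0.08308021971907138 x dir yaw+90 69.52515715128969
corners [ 0.65585687 -0.0376843   0.006     ] [ 0.56137372 -0.00240509  0.006     ]
7 left yaw 0.1965173046808104
0 0 -0 0.048 -0.017 0.003 0.0; 0 0 -0 0.048 -0.017 0.003 0.0; 0 0 -0 0.048 -0.017 0.003 0.0; 0 0 -0 0.048 -0.017 0.003 0.0; 0 0 -0 0.048 -0.017 0.003 0.0; 0 0 -0 0.048 -0.017 0.003 0.0; 0 0 -0 0.048 -0.017 0.003 0.0
```

Emit:
{"op": "move_arm", "data": {
  "rows": "0 0 0 0.048 -0.017 0.003 0; 0 0 0 0.048 -0.017 0.003 0; 0 0 0 0.048 -0.017 0.003 0; 0 0 0 0.048 -0.017 0.003 0; 0 0 0 0.048 -0.017 0.003 0; 0 0 0 0.048 -0.017 0.003 0; 0 0 0 0.048 -0.017 0.003 0; 0 0 0 0 0 0 0"
}}

```text
t: 2.78
eef_pos: [0.5246, -0.2369, 0.3084]
ee_rot: [3.14, -0.001, -1.929]
force: [-0.0, 1.3, -0.9]
width: 0.0005
gripper_force: 0.0
```

```bash
python3 - <<'E'
from h import *
im,d,K,T,s=wrist();print(s["t"],s["eef_pos"],s["ee_rot"],s["force"]);np.savez("pics/w2",im=im,d=d,K=K,T=T);cv2.imwrite("pics/w2.png",im)
m,c,q=blob(im,(3,150,100),(18,255,255),(100,60,420,240));print("pad",c,q)
K2,T2=cam("top");K3,T3=cam("side")
print(tri([ray(c,None,K,T),ray((385,165.9),"top")]),tri([ray(c,None,K,T),ray((294.3,121.7),"side")]))
print("depth",[ (lambda o,dd,z:(o+dd*z).round(4))(*ray(c,None,K,T),d[int(c[1]),int(c[0])])])
E
```

```text
2.775 [ 0.5245935  -0.23685758  0.30840338] [ 3.13968009e+00 -5.40778915e-04 -1.92851257e+00] [-0.02355751  1.27202788 -0.85876034]
pad [388.83333333 129.77975818] [ 329   60   91  180 9594]
(array([ 0.47247158, -0.2272132 ,  0.26539396]), [0.050056058758514585, 0.05005605875851472]) (array([ 0.46732282, -0.22538176,  0.20104012]), [0.05710112582063814, 0.05710112582063808])
depth [array([ 0.343 , -0.1951, -0.0013])]
```

View pics/w2.png

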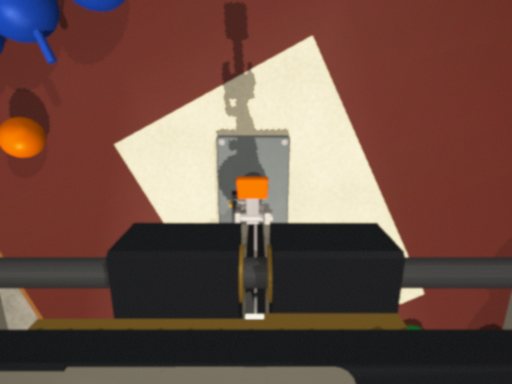

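The wrist view shows the pad at about (252,188), the plate's end screws at (222,142) and (284,142), and the hinge fork at (253,215).

```bash
python3 - <<'E'
from h import *
w=np.load("pics/w2.npz");im,d,K,T=w["im"],w["d"],w["K"],w["T"]
m,c,q=blob(im,(3,200,100),(18,255,255),(230,165,275,205));print("pad",c,q)
print(tri([ray(c,None,K,T),ray((385,165.9),"top")]),tri([ray(c,None,K,T),ray((294.3,121.7),"side")]))
o,dd=ray(c,None,K,T);z=d[int(c[1]),int(c[0])];print("depth",z,(o+dd*z).round(4))
for z in(.17,.175,.18):print(rp(c,K,T,z).round(4))
a,b=rp((222,142),K,T,.013),rp((284,142),K,T,.013);print("screws",a.round(4),b.round(4),"mid",((a+b)/2).round(4))
E
```

```text
pad [251.46740859 187.04133545] [236 177  32  22 629]
(array([ 0.52919745, -0.22981091,  0.17150032]), [3.076757594538728e-05, 3.0767575945668563e-05]) (array([ 0.52746003, -0.23059652,  0.17325095]), [0.0015341065800026572, 0.0015341065800028501])
depth 0.29287237 [ 0.5287 -0.231   0.1761]
[ 0.5293 -0.2294  0.17  ]
[ 0.5288 -0.2307  0.175 ]
[ 0.5283 -0.232   0.18  ]
screws [ 0.5611 -0.2607  0.013 ] [ 0.4834 -0.2318  0.013 ] mid [ 0.5222 -0.2462  0.013 ]
```

Emit:
{"op": "move_arm", "data": {
  "rows": "0 0 0 -0.002 -0.002 0.03 0; 0 0 0 0 0 0.04 0; 0 0 0 0 0 0.03 0; 0 0 0 0 0 0.005 0; 0 0 0 0 0 0 0"
}}

```text
t: 3.45
eef_pos: [0.5282, -0.2331, 0.2054]
ee_rot: [-3.141, -0.0, -1.924]
force: [0.2, 0.2, 0.1]
width: 0.0004
gripper_force: 0.0
```

Emit:
{"op": "move_arm", "data": {
  "rows": "0 0 0 0 0 0.002 0; 0 0 0 0 0 0.002 0; 0 0 0 0 0 0.002 0; 0 0 0 0 0 0.002 0; 0 0 0 0 0 0.002 0; 0 0 0 0 0 0.002 0"
}}

```text
t: 4.2
eef_pos: [0.5274, -0.234, 0.1924]
ee_rot: [3.142, -0.0, -1.926]
force: [-1.4, -0.5, -0.7]
width: 0.0005
gripper_force: 0.0
```

Emit:
{"op": "move_arm", "data": {
  "rows": "0 0 0 0.002 0 0.002 0; 0 0 0 0 0 0.002 0; 0 0 0 0 0 0.002 0; 0 0 0 0 0 0.002 0"
}}

```text
t: 4.7
eef_pos: [0.5268, -0.2371, 0.1858]
ee_rot: [-3.14, -0.002, -1.925]
force: [-1.2, -3.8, 7.7]
width: 0.0003
gripper_force: 3.2
```

Emit:
{"op": "move_arm", "data": {
  "rows": "0 0 0 0 0 0.002 0; 0 0 0 0 0 0.002 0; 0 0 0 0 0 0.002 0; 0 0 0 0 0 0.002 0"
}}

```text
t: 5.2
eef_pos: [0.5271, -0.236, 0.1768]
ee_rot: [-3.141, 0.0, -1.926]
force: [-0.4, -1.5, 3.7]
width: 0.0007
gripper_force: 1.5
```

Emit:
{"op": "move_arm", "data": {
  "rows": "0 0 0 0 0 0.002 0; 0 0 0 0 0 0.002 0; 0 0 0 0 0 0.002 0; 0 0 0 0 0 0.002 0; 0 0 0 0 0 0.002 0; 0 0 0 0 0 0.002 0"
}}

```text
t: 5.95
eef_pos: [0.5266, -0.2358, 0.1643]
ee_rot: [3.141, -0.0, -1.926]
force: [-1.5, -0.9, 2.4]
width: 0.0004
gripper_force: 1.4
```

Emit:
{"op": "move_arm", "data": {
  "rows": "0 0 0 0 0 0.002 0; 0 0 0 0 0 0.002 0; 0 0 0 0 0 0.002 0; 0 0 0 0 0 0.002 0"
}}

```text
t: 6.45
eef_pos: [0.5267, -0.2358, 0.1563]
ee_rot: [3.141, -0.0, -1.926]
force: [-0.0, -1.6, 2.6]
width: 0.0001
gripper_force: 1.2
```

Emit:
{"op": "move_arm", "data": {
  "rows": "0 0 0 0 0 0.002 0; 0 0 0 0 0 0.002 0; 0 0 0 0 0 0.002 0; 0 0 0 0 0 0.002 0"
}}

```text
t: 6.95
eef_pos: [0.5267, -0.2358, 0.1484]
ee_rot: [3.141, -0.0, -1.926]
force: [0.1, -1.7, 3.8]
width: 0.0007
gripper_force: 1.3
```

Emit:
{"op": "move_arm", "data": {
  "rows": "0 0 0 0 0 0.001 0; 0 0 0 0 0 0.001 0; 0 0 0 0 0 0.001 0; 0 0 0 0 0 0.001 0; 0 0 0 0 0 0 0"
}}

```text
t: 7.58
eef_pos: [0.5267, -0.2357, 0.1444]
ee_rot: [3.141, 0.0, -1.926]
force: [0.4, 0.4, 1.1]
width: 0.0003
gripper_force: 0.8
```

```bash
python3 - <<'E'
from h import *
im,d=arm.grab_frame("side");im2,d2=arm.grab_frame("top");print(arm.get_state()["force"])
a=cv2.resize(im[60:230,200:350],None,fx=2.6,fy=2.6);b=cv2.resize(im2[90:260,250:400],None,fx=2.6,fy=2.6)
cv2.imwrite("pics/p1.png",np.hstack([a,b]))
E
```

```text
[-0.38865812 -0.6053691   1.1922931 ]
```

View pics/p1.png

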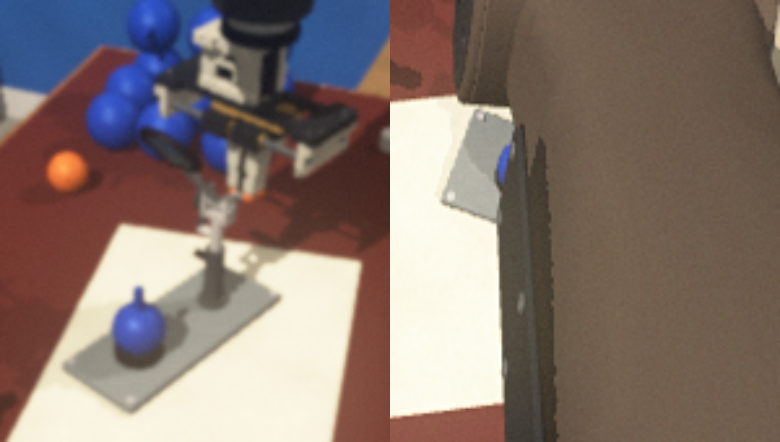

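The side picture shows the lens partly raised, at (170,150) in the left half, with the pad still under the fingertips at (245,195). It hasn't snapped yet, so I'll continue in 1 mm steps.

Emit:
{"op": "move_arm", "data": {
  "rows": "0 0 0 0 0 0.001 0; 0 0 0 0 0 0.001 0; 0 0 0 0 0 0 0"
}}

```text
t: 8.05
eef_pos: [0.5268, -0.2356, 0.1424]
ee_rot: [3.141, 0.0, -1.926]
force: [-0.6, 1.2, 0.8]
width: 0.0005
gripper_force: 0.7
```

```bash
cat > lens.py <<'E'
from h import *
im,d=arm.grab_frame("side");h=cv2.cvtColor(im,cv2.COLOR_BGR2HSV)
m=cv2.inRange(h,np.array((0,0,0)),np.array((180,255,60)))[100:135,245:280]   # lens region
print(arm.get_state()["eef_pos"][2].round(4),arm.get_state()["force"].round(1),m.sum()//255, np.argwhere(m).mean(0)[::-1]+[245,100] if m.any() else 0)
E
python3 lens.py
```

```text
0.1425 [0.3 1.4 1.2] 145 [268.51034483 114.42068966]
```

Emit:
{"op": "move_arm", "data": {
  "rows": "0 0 0 0 0 0.001 0; 0 0 0 0 0 0.001 0; 0 0 0 0 0 0 0"
}}

```text
t: 8.48
eef_pos: [0.5267, -0.2358, 0.1405]
ee_rot: [3.142, -0.0, -1.926]
force: [0.7, 0.9, 1.1]
width: 0.0003
gripper_force: 0.3
```

```bash
python3 lens.py
```

```text
0.1405 [ 1.3 -0.8  1.4] 141 [268.60283688 112.65248227]
```

Emit:
{"op": "move_arm", "data": {
  "rows": "0 0 0 0 0 0.001 0; 0 0 0 0 0 0.001 0; 0 0 0 0 0 0 0"
}}

```text
t: 8.9
eef_pos: [0.5266, -0.2358, 0.1384]
ee_rot: [3.141, -0.0, -1.926]
force: [0.2, -0.3, 0.5]
width: 0.0003
gripper_force: 0.1
```

```bash
python3 lens.py
```

```text
0.1384 [-0.2 -0.5 -0.1] 130 [269.46153846 110.17692308]
```

Emit:
{"op": "move_arm", "data": {
  "rows": "0 0 0 0 0 0.001 0; 0 0 0 0 0 0 0; 0 0 0 0 0 0 0"
}}

```text
t: 9.32
eef_pos: [0.5267, -0.2358, 0.1375]
ee_rot: [3.141, -0.0, -1.926]
force: [-1.0, -0.7, 0.5]
width: 0.0003
gripper_force: 0.1
```

```bash
python3 lens.py
```

```text
0.1375 [-0.4 -0.1 -0.1] 118 [269.1440678  109.71186441]
```

Emit:
{"op": "move_arm", "data": {
  "rows": "0 0 0 0 0 0.001 0; 0 0 0 0 0 0 0; 0 0 0 0 0 0 0; 0 0 0 0 0 0 0"
}}

```text
t: 9.88
eef_pos: [0.5267, -0.2358, 0.1366]
ee_rot: [-3.142, -0.0, -1.926]
force: [-0.5, 0.0, -0.5]
width: 0.0003
gripper_force: 0.0
```

```bash
python3 lens.py
```

```text
0.1366 [ 0.8 -0.1 -0.9] 57 [268.14035088 112.38596491]
```

Emit:
{"op": "move_arm", "data": {
  "rows": "0 0 0 0 0 0.001 0; 0 0 0 0 0 0 0; 0 0 0 0 0 0 0; 0 0 0 0 0 0 0"
}}

```text
t: 10.42
eef_pos: [0.5267, -0.2358, 0.1356]
ee_rot: [-3.142, 0.0, -1.926]
force: [-0.4, 0.1, 0.9]
width: 0.0008
gripper_force: 0.0
```

```bash
python3 lens.py
```

```text
0.1356 [-0.1  0.5  0.2] 57 [268.40350877 112.22807018]
```

Emit:
{"op": "move_arm", "data": {
  "rows": "0 0 0 0 0 -0.01 0; 0 0 0 0 0 -0.03 0; 0 0 0 0 0 -0.05 0; 0 0 0 0 0 -0.05 0; 0 0 0 0 0 -0.05 0; 0 0 0 0 0 -0.03 0; 0 0 0 0 0 -0.005 0; 0 0 0 0 0 0 0"
}}

```text
t: 11.48
eef_pos: [0.5265, -0.2356, 0.3607]
ee_rot: [-3.141, 0.0, -1.926]
force: [-0.7, -0.2, -0.2]
width: 0.0002
gripper_force: 0.0
```

```bash
python3 - <<'E'
from h import *
im,d=arm.grab_frame("side")
im2,d2,K,T,s=wrist();np.savez("pics/w3",im=im2,d=d2,K=K,T=T);print(s["t"],s["eef_pos"])
a=cv2.resize(im[40:230,180:360],None,fx=2,fy=2);b=im2[:380]
cv2.imwrite("pics/p2.png",cv2.resize(np.hstack([a,b]),None,fx=.9,fy=.9))
E
python3 -c "
from plan import *
d=np.array([.3486,.9373]);o=.0055*d+.576*np.array([.9373,-.3486]);b=o+.12*d;print(o,b)
plan([(*(o+.06*d),.362),(*(b-.01*d),.362)],-110.4,w=.05)"
```

```text
11.525 [ 0.52635498 -0.23556792  0.35990314]
[ 0.5418021  -0.19563845] [ 0.5836341  -0.08316245]
3 left yaw -0.06476319222724669
0 0 0 -0.051 -0.000 -0.001 0.05; 0 0 0 -0.051 -0.000 -0.001 0.05; 0 0 0 -0.050 -0.000 -0.000 0.05
```

View pics/p2.png

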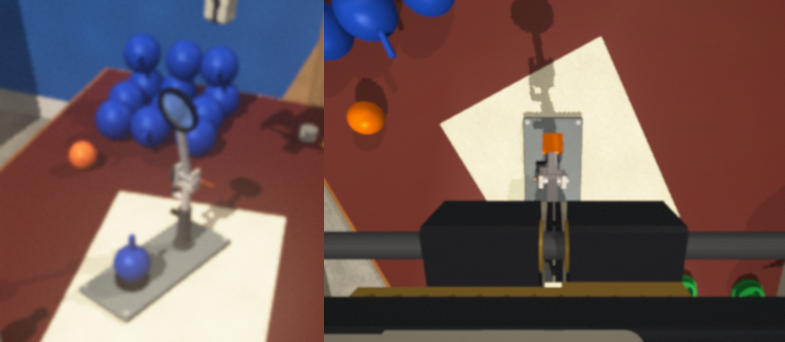

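The loupe has snapped up: the lens stands upright at (178,110) in the left picture, and the bauble is clear at (132,262). The wrist camera sits on the gripper's lens side, so I'll check whether joint 6 has range for a half turn.

```bash
python3 -c "
from plan import *
print(np.round(arm.get_state()['q'],3))
d=np.array([.3486,.9373]);o=.0055*d+.576*np.array([.9373,-.3486]);b=o+.12*d
for yaw in (69.6-12,69.6+12):plan([(*(o+.2*d),.362),(*(b+.01*d),.34)],yaw,step=.02,w=.05)"
```

```text
[-0.082  0.142  0.002 -0.    -1.433 -0.273]
17 left yaw -0.06476319222724669
0 0 -10 -0.019 -0.000 -0.000 0.05; 0 0 -10 -0.018 -0.003 -0.000 0.05; 0 0 -10 -0.018 -0.006 -0.000 0.05; 0 0 -10 -0.016 -0.009 -0.000 0.05; 0 0 -10 -0.014 -0.012 -0.000 0.05; 0 0 -10 -0.012 -0.014 -0.000 0.05; 0 0 -10 -0.009 -0.016 -0.000 0.05; 0 0 -10 -0.006 -0.018 -0.000 0.05; 0 0 -10 -0.003 -0.018 -0.000 0.05; 0 0 -10 0.000 -0.019 -0.000 0.05; 0 0 -10 0.003 -0.018 -0.000 0.05; 0 0 -10 0.006 -0.018 -0.000 0.05; 0 0 -10 0.009 -0.016 -0.000 0.05; 0 0 -10 -0.011 0.013 0.006 0.05; 0 0 -10 -0.013 0.011 0.006 0.05; 0 0 -10 -0.015 0.009 0.005 0.05; 0 0 -8 -0.016 0.006 0.006 0.05
17 left yaw -0.06476319222724669
0 0 10 -0.019 -0.000 -0.000 0.05; 0 0 10 -0.018 0.003 -0.000 0.05; 0 0 10 -0.018 0.006 -0.000 0.05; 0 0 10 -0.016 0.009 -0.000 0.05; 0 0 10 -0.014 0.012 -0.000 0.05; 0 0 10 -0.012 0.014 -0.000 0.05; 0 0 10 -0.009 0.016 -0.000 0.05; 0 0 10 -0.006 0.018 -0.000 0.05; 0 0 10 -0.003 0.018 -0.000 0.05; 0 0 10 -0.000 0.019 -0.000 0.05; 0 0 10 0.003 0.018 -0.000 0.05; 0 0 10 0.006 0.018 -0.000 0.05; 0 0 10 0.009 0.016 -0.000 0.05; 0 0 10 -0.011 -0.013 0.006 0.05; 0 0 10 -0.013 -0.011 0.006 0.05; 0 0 10 -0.015 -0.009 0.005 0.05; 0 0 8 -0.016 -0.006 0.006 0.05
```

```bash
python3 -c "
from plan import *
d=np.array([.3486,.9373]);o=.0055*d+.576*np.array([.9373,-.3486]);b=o+.12*d
plan([(*(o+.2*d),.362),(*(b+.005*d),.25)],69.6,step=.022,ang=10.4,w=.05)"
```

```text
19 left yaw -0.06476319222724669
0 0 -10 -0.020 -0.000 -0.000 0.05; 0 0 -10 -0.020 -0.004 -0.000 0.05; 0 0 -10 -0.019 -0.007 -0.000 0.05; 0 0 -10 -0.017 -0.010 -0.000 0.05; 0 0 -10 -0.015 -0.013 -0.000 0.05; 0 0 -10 -0.013 -0.016 -0.000 0.05; 0 0 -10 -0.010 -0.018 -0.000 0.05; 0 0 -10 -0.007 -0.019 -0.000 0.05; 0 0 -10 -0.003 -0.020 -0.000 0.05; 0 0 -10 0.000 -0.020 -0.000 0.05; 0 0 -10 0.004 -0.020 -0.000 0.05; 0 0 -10 0.007 -0.019 -0.000 0.05; 0 0 -10 -0.005 0.009 0.016 0.05; 0 0 -10 -0.007 0.008 0.016 0.05; 0 0 -10 -0.008 0.007 0.016 0.05; 0 0 -10 -0.009 0.005 0.016 0.05; 0 0 -10 -0.010 0.004 0.016 0.05; 0 0 -10 -0.011 0.002 0.016 0.05; 0 0 0 -0.011 -0.000 0.016 0.05
```

Emit:
{"op": "move_arm", "data": {
  "rows": "0 0 -10 -0.02 0 0 0.05; 0 0 -10 -0.02 -0.004 0 0.05; 0 0 -10 -0.019 -0.007 0 0.05; 0 0 -10 -0.017 -0.01 0 0.05; 0 0 -10 -0.015 -0.013 0 0.05; 0 0 -10 -0.013 -0.016 0 0.05; 0 0 -10 -0.01 -0.018 0 0.05; 0 0 -10 -0.007 -0.019 0 0.05"
}}

```text
t: 12.58
eef_pos: [0.5842, -0.0841, 0.3592]
ee_rot: [3.14, 0.002, -0.524]
force: [0.1, 0.7, -0.1]
width: 0.0501
gripper_force: 0.0
```

Emit:
{"op": "move_arm", "data": {
  "rows": "0 0 -10 -0.003 -0.02 0 0.05; 0 0 -10 0 -0.02 0 0.05; 0 0 -10 0.004 -0.02 0 0.05; 0 0 -10 0.007 -0.019 0 0.05; 0 0 -10 0 0 0 0.05; 0 0 -10 0 0 0 0.05; 0 0 -10 0 0 0 0.05; 0 0 -10 0 0 0 0.05"
}}

```text
t: 13.58
eef_pos: [0.6131, -0.0093, 0.3591]
ee_rot: [-3.14, 0.002, 0.873]
force: [-0.3, -0.1, -0.1]
width: 0.0499
gripper_force: 0.0
```

Emit:
{"op": "move_arm", "data": {
  "rows": "0 0 -10 -0.011 0.002 0 0.05; 0 0 -10 -0.011 0.002 0 0.05; 0 0 0 -0.015 0 0.03 0.05; 0 0 0 -0.015 0 0.03 0.05; 0 0 0 -0.01 0 0.03 0.05; 0 0 0 -0.009 0 0.022 0.05; 0 0 0 0 0 0 0.05; 0 0 0 0 0 0 0.05"
}}

```text
t: 14.58
eef_pos: [0.5875, -0.0753, 0.2491]
ee_rot: [3.141, 0.0, 1.216]
force: [0.4, -0.9, 0.3]
width: 0.0501
gripper_force: 0.0
```

```bash
python3 - <<'E'
from h import *
im,d,K,T,s=wrist();np.savez("pics/w4",im=im,d=d,K=K,T=T);print(s["t"],s["eef_pos"],np.degrees(s["ee_rot"]),s["q"].round(2));cv2.imwrite("pics/w4.png",im)
E
```

```text
14.575 [ 0.58750051 -0.07534967  0.24908266] [1.79976309e+02 1.33080917e-02 6.96746034e+01] [ 0.2   0.21 -0.16  0.   -1.2   2.58]
```

View pics/w4.png

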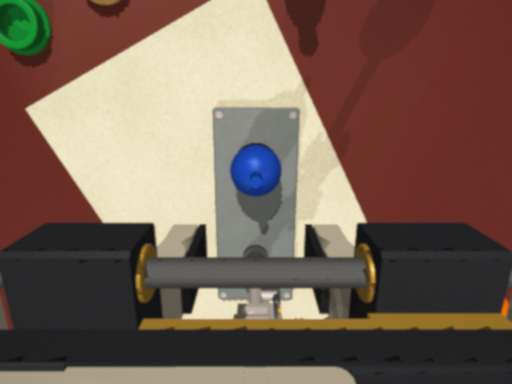

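The wrist view shows the ball centred at about (256,169), with the neck end at about (257,179). The plate screws are at (219,115) and (293,115).

```bash
python3 - <<'E'
from h import *
w=np.load("pics/w4.npz");im,K,T=w["im"],w["K"],w["T"]
m,c,s=blob(im,(105,120,40),(130,255,255),(220,130,290,215));k=max(cv2.findContours(m.astype(np.uint8),0,1)[0],key=cv2.contourArea)
(u,v),r=cv2.minEnclosingCircle(k);e=cv2.fitEllipse(k);print(u+220,v+130,r,e,s)
b=rp((e[0][0]+220,e[0][1]+130),K,T,.047);t=rp((257,180),K,T,.097);print("ball",b.round(4),"neck",t.round(4))
d=np.array([.3486,.9373]);n=np.array([.9373,-.3486]);p=arm.get_state()["eef_pos"][:2]
for q in(b,t):print("along,n from tcp",(q[:2]-p)@d,(q[:2]-p)@n,"abs",q[:2]@d,q[:2]@n)
E
```

```text
255.3609504699707 169.68192291259766 25.938562393188477 ((35.47058868408203, 39.82122039794922), (48.7978630065918, 51.22053146362305), 179.25515747070312) [ 231  144   50   52 2033]
ball [ 0.5852 -0.0802  0.047 ] neck [ 0.587  -0.0792  0.097 ]
along,n from tcp -0.005578244700173693 -0.0006419805600844552 abs 0.12878337016707067 0.5764334782540167
along,n from tcp -0.003997715402176393 0.0007117695470238748 abs 0.13036389946506796 0.5777872283611251
```

Emit:
{"op": "move_arm", "data": {
  "rows": "0 0 0 -0.005 0 0.03 0.04; 0 0 0 0 0 0.04 0.04; 0 0 0 0 0 0.03 0.04; 0 0 0 0 0 0.02 0.04; 0 0 0 0 0 0.01 0.04; 0 0 0 0 0 0 0.04; 0 0 0 0 0 0 0.04"
}}

```text
t: 15.5
eef_pos: [0.5861, -0.08, 0.1197]
ee_rot: [3.14, -0.001, 1.216]
force: [1.6, -0.0, -0.1]
width: 0.0395
gripper_force: 0.0
```

```bash
python3 - <<'E'
from h import *
im,d,K,T,s=wrist();np.savez("pics/w5",im=im,d=d,K=K,T=T);print(s["t"],s["eef_pos"],s["width"])
h=cv2.cvtColor(im,cv2.COLOR_BGR2HSV);m=cv2.inRange(h,np.array((105,100,30)),np.array((130,255,255)))[100:384,150:360]
cs=max(cv2.findContours(m,0,1)[0],key=cv2.contourArea);x,y,w,hh=cv2.boundingRect(cs);print(x+150,y+100,w,hh)
(u,v),r=cv2.minEnclosingCircle(cs[cs[:,0,1]<y+hh*.6]);
b=rp((x+150+w/2,y+100+w/2),K,T,.047);print(b,(b[:2]-s["eef_pos"][:2])@np.array([[.3486,.9373],[.9373,-.3486]]).T)
cv2.imwrite("pics/w5.png",im)
E
```

```text
15.5 [ 0.58614178 -0.07998292  0.11973936] 0.03954413638979855
216 165 79 80
[ 0.58523665 -0.0807342   0.047     ] [-0.0010197  -0.00058648]
```

View pics/w5.png

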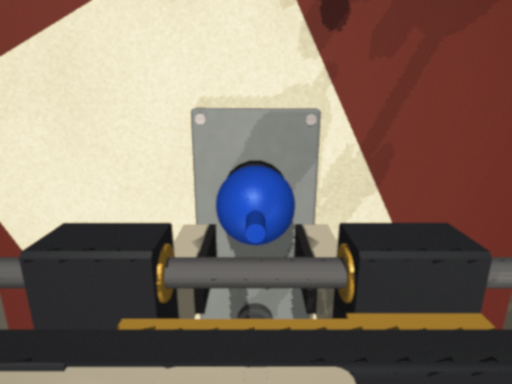

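The neck at (256,230) is centred between the open fingers. Next I descend to the neck and grip lightly.

Emit:
{"op": "move_arm", "data": {
  "rows": "0 0 0 -0.001 0 0.015 0.04; 0 0 0 0 0 0.01 0.04; 0 0 0 0 0 0.005 0.04; 0 0 0 0 0 0.002 0.04; 0 0 0 0 0 0 0.04; 0 0 0 0 0 0 0.04",
  "squeeze": 6
}}

```text
t: 16.3
eef_pos: [0.5852, -0.081, 0.0869]
ee_rot: [3.141, -0.0, 1.216]
force: [0.6, -0.8, 0.1]
width: 0.0399
gripper_force: 0.0
```

Emit:
{"op": "move_arm", "data": {
  "rows": "0 0 0 0 0 0 0.03; 0 0 0 0 0 0 0.02; 0 0 0 0 0 0 0.015; 0 0 0 0 0 0 0.012; 0 0 0 0 0 0 0.009; 0 0 0 0 0 0 0.005; 0 0 0 0 0 0 0.005",
  "squeeze": 6
}}

```text
t: 17.18
eef_pos: [0.5851, -0.0811, 0.0866]
ee_rot: [3.141, -0.0, 1.216]
force: [0.3, 0.3, -0.5]
width: 0.0119
gripper_force: 6.0
```

Emit:
{"op": "move_arm", "data": {
  "rows": "0 0 0 0 0 -0.003 0.005; 0 0 0 0 0 -0.01 0.005; 0 0 0 0 0 -0.02 0.005; 0 0 0 0 0 -0.03 0.005; 0 0 0 0 0 -0.03 0.005; 0 0 0 0 0 -0.01 0.005; 0 0 0 0 0 0 0.005"
}}

```text
t: 18.05
eef_pos: [0.5851, -0.081, 0.1902]
ee_rot: [3.14, -0.001, 1.216]
force: [-0.5, 0.6, -0.4]
width: 0.0117
gripper_force: 6.0
```

```bash
python3 -c "
from plan import *
s=arm.get_state();print(s['width'],s['force'],s['eef_pos'])
plan([(.503,.163,.189)],69.67,step=.033,w=.005)"
```

```text
0.011742290166985239 [-0.46658313  0.56877915 -0.44105772] [ 0.58511685 -0.0809632   0.19019472]
8 left yaw 0.008450095203215824
0 0 -0 0.025 -0.020 0.000 0.005; 0 0 -0 0.025 -0.020 0.000 0.005; 0 0 -0 0.025 -0.020 0.000 0.005; 0 0 -0 0.025 -0.020 0.000 0.005; 0 0 -0 0.025 -0.020 0.000 0.005; 0 0 -0 0.025 -0.020 0.000 0.005; 0 0 -0 0.025 -0.020 0.000 0.005; 0 0 -0 0.025 -0.020 0.000 0.005
```

Emit:
{"op": "move_arm", "data": {
  "rows": "0 0 0 0.015 -0.012 0 0.005; 0 0 0 0.025 -0.02 0 0.005; 0 0 0 0.03 -0.024 0 0.005; 0 0 0 0.035 -0.028 0 0.005; 0 0 0 0.035 -0.028 0 0.005; 0 0 0 0.03 -0.024 0 0.005; 0 0 0 0.02 -0.016 0 0.005; 0 0 0 0.01 -0.008 0 0.005"
}}

```text
t: 19.05
eef_pos: [0.5031, 0.1634, 0.1885]
ee_rot: [-3.14, 0.001, 1.218]
force: [0.9, 0.4, -1.1]
width: 0.0119
gripper_force: 6.0
```

Emit:
{"op": "move_arm", "data": {
  "rows": "0 0 0 0 0 0.01 0.005; 0 0 0 0 0 0.02 0.005; 0 0 0 0 0 0.01 0.005; 0 0 0 0 0 0 0.005; 0 0 0 0 0 0 0.005"
}}

```text
t: 19.68
eef_pos: [0.5048, 0.1619, 0.1499]
ee_rot: [3.141, -0.0, 1.215]
force: [-0.6, 0.5, -0.3]
width: 0.0117
gripper_force: 6.0
```

```bash
python3 - <<'E'
from h import *
im,d,K,T,s=wrist();print(s["t"],s["eef_pos"],s["width"])
h=cv2.cvtColor(im,cv2.COLOR_BGR2HSV)
def box(lo,hi):
    m=cv2.inRange(h,np.array(lo),np.array(hi))[60:300,180:340]
    cs=max(cv2.findContours(m,0,1)[0],key=cv2.contourArea);x,y,w,hh=cv2.boundingRect(cs);return x+180,y+60,w,hh
x,y,w,hh=B=box((105,100,30),(130,255,255));print("ball",B)
D=np.array([[.3486,.9373],[.9373,-.3486]])
zb=s["eef_pos"][2]-.0397;b=rp((x+w/2,y+w/2),K,T,zb);print(b,D@(b[:2]-s["eef_pos"][:2]))
x,y,w,hh=N=box((8,50,60),(24,190,255));print("nest",N)
for zz in(.004,.018):
    o,dd=ray((x+w/2,y),None,K,T);print(zz,rp((x+w/2,y),K,T,zz),D@(rp((x+w/2,y),K,T,zz)[:2]-s["eef_pos"][:2]), D@(rp((x,y+30),K,T,zz)[:2]-rp((x+w,y+30),K,T,zz)[:2]))
for n in("top","side"):
    im2,_=arm.grab_frame(n);cv2.imwrite(f"pics/{n}9.png",im2);np.savez(f"pics/{n}9",im=im2)
    m,c,q=blob(im2,(110,120,40),(130,255,255),(150,150,230,230) if n=="top" else (210,200,280,290));print(n,c,q)
E
```

```text
19.675 [0.50484264 0.16189349 0.14992919] 0.011743140894309768
ball (210, 176, 91, 82)
[0.50389104 0.1614273  0.11022919] [-0.00076869 -0.00072941]
nest (220, 141, 69, 46)
0.004 [0.51511149 0.19389491 0.004     ] [ 0.03357465 -0.0015307 ] [-0.00011531 -0.0627556 ]
0.018 [0.51579729 0.1956924  0.018     ] [ 0.03549851 -0.0015145 ] [-0.00010985 -0.05978166]
top [207.14705882 182.58823529] [205 177   5  15  34]
side [241.82274247 246.53846154] [232 235  23  22 299]
```

Emit:
{"op": "move_arm", "data": {
  "rows": "0 0 0 0.002 -0.0015 0.015 0.005; 0 0 0 0 0 0.02 0.005; 0 0 0 0 0 0.015 0.005; 0 0 0 0 0 0.01 0.005; 0 0 0 0 0 0.004 0.005; 0 0 0 0 0 0.002 0.005; 0 0 0 0 0 0 0.005"
}}

```text
t: 20.7
eef_pos: [0.504, 0.1646, 0.0839]
ee_rot: [3.141, -0.0, 1.216]
force: [-0.4, -0.0, -0.1]
width: 0.0117
gripper_force: 6.0
```

Emit:
{"op": "move_arm", "data": {
  "rows": "0 0 0 0 0 0.001 0.005; 0 0 0 0 0 0.001 0.005; 0 0 0 0 0 0 0.005"
}}

```text
t: 21.08
eef_pos: [0.5037, 0.1644, 0.0816]
ee_rot: [3.142, -0.0, 1.216]
force: [-0.3, 0.2, -1.4]
width: 0.012
gripper_force: 6.0
```

Emit:
{"op": "move_arm", "data": {
  "rows": "0 0 0 0 0 0.001 0.005; 0 0 0 0 0 0 0.005"
}}

```text
t: 21.32
eef_pos: [0.5037, 0.1644, 0.0805]
ee_rot: [-3.142, 0.0, 1.216]
force: [-0.0, 0.1, -0.6]
width: 0.0117
gripper_force: 6.0
```

Emit:
{"op": "move_arm", "data": {
  "rows": "0 0 0 0 0 0.001 0.005; 0 0 0 0 0 0 0.005"
}}

```text
t: 21.58
eef_pos: [0.5037, 0.1644, 0.0795]
ee_rot: [-3.142, 0.0, 1.216]
force: [0.5, -0.4, -0.0]
width: 0.0114
gripper_force: 6.0
```

Emit:
{"op": "move_arm", "data": {
  "rows": "0 0 0 0 0 0.0005 0.005; 0 0 0 0 0 0 0.005"
}}

```text
t: 21.82
eef_pos: [0.5038, 0.1645, 0.0791]
ee_rot: [3.141, -0.0, 1.216]
force: [-0.2, -0.1, -0.1]
width: 0.0116
gripper_force: 6.0
```

Emit:
{"op": "move_arm", "data": {
  "rows": "0 0 0 0 0 0.0005 0.005; 0 0 0 0 0 0 0.005; 0 0 0 0 0 0 0.005"
}}

```text
t: 22.2
eef_pos: [0.504, 0.1646, 0.0788]
ee_rot: [3.141, -0.0, 1.216]
force: [1.0, -0.8, 2.8]
width: 0.0115
gripper_force: 6.0
```

Emit:
{"op": "move_arm", "data": {
  "rows": "0 0 0 0 0 0.0005 0.005; 0 0 0 0 0 0 0.005; 0 0 0 0 0 0 0.005"
}}

```text
t: 22.58
eef_pos: [0.5043, 0.1646, 0.0785]
ee_rot: [3.141, -0.001, 1.216]
force: [0.6, -1.4, 5.9]
width: 0.0116
gripper_force: 6.0
```

Emit:
{"op": "move_arm", "data": {
  "rows": "0 0 0 0 0 -0.0007 0.005; 0 0 0 0 0 0 0.005"
}}

```text
t: 22.82
eef_pos: [0.5038, 0.1645, 0.0788]
ee_rot: [3.141, -0.0, 1.216]
force: [1.2, 1.1, 2.5]
width: 0.0114
gripper_force: 6.0
```

Emit:
{"op": "move_arm", "data": {
  "rows": "0 0 0 0 0 0 0.012; 0 0 0 0 0 0 0.013; 0 0 0 0 0 0 0.016; 0 0 0 0 0 0 0.02; 0 0 0 0 0 0 0.03; 0 0 0 0 0 0 0.035; 0 0 0 0 0 0 0.035"
}}

```text
t: 23.7
eef_pos: [0.5037, 0.1645, 0.0787]
ee_rot: [-3.142, 0.0, 1.216]
force: [0.2, -0.6, -0.5]
width: 0.0346
gripper_force: 0.0
```

Emit:
{"op": "move_arm", "data": {
  "rows": "0 0 0 0 0 -0.005 0.035; 0 0 0 0 0 -0.015 0.035; 0 0 0 0 0 -0.03 0.035; 0 0 0 0 0 -0.04 0.035; 0 0 0 0 0 -0.04 0.035; 0 0 0 0 0 -0.02 0.035; 0 0 0 0 0 0 0.035; 0 0 0 0 0 0 0.035"
}}

```text
t: 24.7
eef_pos: [0.5033, 0.1643, 0.2286]
ee_rot: [-3.141, -0.0, 1.216]
force: [-0.4, -0.5, -0.6]
width: 0.0347
gripper_force: 0.0
```

```bash
python3 - <<'E'
from h import *
im,d,K,T,s=wrist();print(s["t"],s["eef_pos"],s["force"],s["width"])
m,c,q=blob(im,(105,100,30),(130,255,255),(200,100,310,240));k=max(cv2.findContours(m.astype(np.uint8),0,1)[0],key=cv2.contourArea);e=cv2.fitEllipse(k);c=np.array(e[0])+[200,100]
print("ball wrist",rp(c,K,T,.039),e)
z=d[int(c[1]),int(c[0])];o,dd=ray(c,None,K,T);print("depth top of ball",o+dd*z)
im2,_=arm.grab_frame("side");m,c,q=blob(im2,(110,120,40),(130,255,255),(215,235,280,300));print("side",c,q,plane(c,"side",.042))
for nm,lo,hi,roi in(("red",(0,170,60),(5,255,255),(155,275,200,310)),("yel",(22,150,100),(32,255,255),(235,285,275,325)),("bottle",(0,0,120),(180,60,255),(155,200,185,250))):print(nm,blob(im2,lo,hi,roi)[1:])
# blue neck profile: column centre per row
m=cv2.inRange(cv2.cvtColor(im2,cv2.COLOR_BGR2HSV),np.array((110,120,40)),np.array((130,255,255)))[235:300,215:280]
print([(r+235,int(v.sum()),round(np.flatnonzero(v).mean()+215,1)) for r,v in enumerate(m>0) if v.any()])
E
```

```text
24.7 [0.50329038 0.16429231 0.22864519] [-0.41590621 -0.50714403 -0.59882132] 0.03468542987057538
ball wrist [0.50400404 0.16433873 0.039     ] ((56.75300979614258, 67.17497253417969), (51.21879196166992, 52.27186965942383), 176.3131866455078)
depth top of ball [0.50597585 0.17004915 0.06671045]
side [242.10410095 267.94637224] [232 257  21  22 317] [0.50544166 0.16804843 0.042     ]
red (array([175.41704718, 294.56468798]), array([161, 278,  30,  32, 657]))
yel (array([255.95180723, 316.89156627]), array([240, 309,  28,  13,  83]))
bottle (array([168.84518167, 225.4549763 ]), array([159, 203,  22,  42, 633]))
[(252, 1, np.float64(243.0)), (253, 1, np.float64(243.0)), (257, 3, np.float64(239.0)), (258, 5, np.float64(239.0)), (259, 7, np.float64(239.9)), (260, 12, np.float64(241.5)), (261, 17, np.float64(242.0)), (262, 16, np.float64(241.5)), (263, 19, np.float64(242.0)), (264, 19, np.float64(242.0)), (265, 18, np.float64(242.6)), (266, 17, np.float64(242.1)), (267, 17, np.float64(242.1)), (268, 17, np.float64(242.1)), (269, 16, np.float64(241.5)), (270, 20, np.float64(242.5)), (271, 19, np.float64(242.0)), (272, 19, np.float64(243.0)), (273, 18, np.float64(242.5)), (274, 16, np.float64(242.5)), (275, 15, np.float64(243.0)), (276, 12, np.float64(242.5)), (277, 10, np.float64(242.5)), (278, 5, np.float64(243.0))]
```

```bash
python3 -c "
from station import arm
print(arm.job_done())"
```

```text
the job is handed in; nothing more can be done
None
```

The job is handed in: the loupe snapped up from a gentle press stopped short of its end stop, and the blue bauble stands neck up in the empty cork nest. The lens was not touched, and the red bauble, paint bottle and paint jar are where they were; no verdict was shown.

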